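# Lamp test position: fit a bayonet lens cap half-way and hold it

### The job

Lift the loose red dust cap off the lamp box and set it flat in the white dish; then take the orange lens cap from its blue stand and push it fully home into the lamp's bayonet collar with its grip bar in line with the white marks. Twist it clockwise (seen from above) half-way, until the bar points at the yellow marks, never on to the lock click towards the red marks, and finish while holding it there: still gripping it and keeping it pushed down fully home against the spring for the lamp test. Leave everything else on the bench where it is.

Things in the scene. Friction and masses are not known exactly. Their poses are not given: they have to be found in the camera images.
- lamp_box: Fixed dark grey lamp box, 130 x 130 x 45 mm high; origin at the centre of its underside, z up. On top, concentric, a black round collar of 76 mm outer diameter rises to 77 mm above the table. The lens cap enters with its x axis along the box's x axis (either way round), then turns clockwise seen from above (negative about z).
- collar (a point): Centre of the collar's mouth, 77 mm above the table. Flush with the rim is a 5 mm thick aluminium flange with a 45 mm round opening and two opposite gaps at least 20 mm wide, along the box's +x and -x. The cap's lugs go down through the gaps and then turn under the flange. Stops allow 8 degrees anticlockwise and 90 degrees clockwise (lock). The collar is hidden by the dust cap at the start.
- contact_top (a point): Top of the brass spring contact in the collar's middle, 60 mm above the table when free (this point does not move with it). It meets the plug 6 mm before the cap is home and pushes it up, about 5 N when home. A cap let go while turned under the flange is lifted 4 mm. Turning takes under 0.2 N m up to about 60 degrees; then detents resist, and click at about 75 degrees.
- white_mark (a point): Entry mark: white stripe on the box top, about 19 x 7 mm, its middle 51 mm from the axis along the box's +x; a twin lies opposite, on -x.
- yellow_mark (a point): Half-way mark: yellow stripe on the box top, 22 x 7 mm, its middle 53 mm from the axis, 45 degrees clockwise of the white mark; a twin lies opposite.
- red_mark (a point): Lock mark: red stripe on the box top, about 19 x 7 mm, its middle 51 mm from the axis, 90 degrees clockwise of the white mark; a twin lies opposite.
- lens_cap: Loose orange bayonet lens cap, about 0.12 kg (varies), 78 mm high; origin at the centre of its plug's underside, z up. Grey plug 40 mm in diameter (26 at the tip), 0 to 23 mm; orange lens 74 mm in diameter, 23 to 50 mm above the origin; black grip bar on top. It starts upright in the blue stand. Fully home, the lens rests on the flange and the origin is 54 mm above the table on the box's axis.
- cap_bar (a point): Middle of the lens cap's black grip bar, on the cap's axis, 64 mm above its origin. The bar is 56 mm long along the cap's x, 18 mm wide along y, and stands 28 mm above the flat lens top (50 to 78 mm above the origin).
- cap_lug (a point): One of the two opposite lugs on the plug, below the ends of the grip bar, along the cap's +x and -x: 12 mm wide, 8 to 14 mm above the cap's origin, reaching 30.5 mm from the axis. A half turn gives the same cap.
- cap_stand: Fixed blue ring-shaped stand, 84 mm outer and 68 mm inner diameter, 32 mm high, in which the lens cap waits (cap origin 9 mm above the table); origin at the centre of its underside. Stand and dish may be to the left or the right of the lamp box.
- dust_cap: Loose dust cap, 0.05 kg, lying on the lamp collar: red disc of 72 mm diameter, 5 mm thick (6 to 11 mm above the origin), with a black spigot of 34 mm diameter beneath it (0 to 6 mm) that hangs loosely in the opening and a round black knob of 26 mm diameter on top (11 to 39 mm above the origin). Origin at the centre of the spigot's underside, 71 mm above the table at the start.
- dish: Fixed round white dish, the holder for the dust cap: 94 mm outer and 86 mm inner diameter, 16 mm high, floor 5 mm thick; origin at the centre of its underside. The dust cap lies in it with its origin 5 mm above the table.
- screwdriver: Bystander: screwdriver lying on the table, about 200 mm long, on the near side left of centre; origin under its middle, x axis to its tip.
- blue_carton: Bystander: white carton with a blue band, 60 x 90 x 50 mm high; origin at centre of underside.
- green_carton: Bystander: white carton with a green band, 50 x 70 x 45 mm high; origin at centre of underside.
- tape_roll: Bystander: yellow roll, ring of 68 mm outer diameter, 19 mm high, on the near side right of centre; origin at centre of underside.
- contactor: Bystander: black and grey contactor block, 75 x 45 x 60 mm high; origin at centre of underside.
- terminals: Bystander: rail of grey, blue and green terminal blocks, 140 x 42 x 38 mm high; origin at centre of underside.
Mind the look-alikes: they are no part of the job. There is more than one size of the lens_cap; the one meant has the size given above.

How it is judged:
By the outcome, as a careful person would: the job done as asked, in the order asked, and still so for the second after the job is handed in, while the arm keeps its last pose, push and grip.
It also fails if it takes over 61 s, if anything falls off the work surface, if the arm or the gripper's body presses on something with over 40 N, if the wrist force passes 120 N, or if a joint passes its speed limit or range.

### The arm

A 6-joint arm with a two-finger parallel gripper is mounted at the origin on the work surface. World frame = base frame: x ahead of the robot, y to its left, z up, the work surface at z = 0. Lengths are in m, angles in rad, forces in N, time in s.
With the tool pointing down it reaches from about 0.35 to 0.85 m from the base axis. Payload 8.1 kg.
Tool frame: the origin (TCP) lies midway between the tips of the shut fingers; the grasp point (between the pads) lies 19 mm behind it (robot.tcp_to_grasp is the distance from the TCP to the grasp point, in m); x points along the fingers, y is the direction in which the jaws open and shut, and the axes are right-handed (so a half turn about x gives the same grasp; the last joint's range is limited). The gripper opens to 93 mm and grips with 3 to 60 N. Pads are 15 mm wide; open, the fingers measure 128 mm over their backs; the gripper's body (75 mm by 188 mm) begins 65 mm behind the grasp point.
Start: joints at [-1.199, 0.13, 1.488, -0, 1.523, -0.085], TCP at [0.265, -0.538, 0.189] pointing down, gripper open.
Joint ranges: [-2.96, 2.96], [-0.89, 2.26], [0.02, 2.5], [-1.34, 4.48], [0, 2.73], [-2.66, 2.66]. Speed limits (rad/s): [2.39, 2.39, 2.79, 3.14, 3.14, 3.14].

### API

Orientations are given as a rotation vector (axis times angle).
In Python, from plant import robot gives the robot as it stands.
- The arm moves only by the tool play_rows, never from a script. Its argument "plan" is a list of rows, each an object with "slide": the shift along the world's x, y, z as a fraction of full scale, a list of three; "roll": the turn about the world's z as a fraction of full scale; "fingers": the gripper command: -1 is shut, 1 is fully open, values between are in proportion. A call has 1 to 20 rows; each row shifts and turns the commanded pose from where the row before left it; what a row does not reach is not made up. Full scale, the value 1, is 30 mm for a shift and 8 degrees for a turn. A row lasts 1/8 s, in which the tool goes at most 62.5 mm and 10.7 degrees, less where a joint would pass 70% of its speed; a pose out of reach is approached as far as the arm can. A call with a number of a shift or a turn outside -1 to 1 is refused whole. A call with a gripper value outside its range is refused whole. The fingers move at their own pace and stop on an object; "squeeze" is the grip in N (left out, the last holds). Time passes only in rows, so rows that do not move let the fingers close. It gives the time, the measured TCP pose, the force and the opening at its end, in the units of the state.
- robot.read_state(): the state, without advancing time (a new reading comes with each control period).
- robot.read_camera(name): name is "scene" or "top" or "wrist"; returns the picture (420x560x3 uint8, red, green, blue); there is no depth.
- robot.get_calibration(name): a dict with "fx", "fy", "cx", "cy" (pixels), "distortion" ([k1, k2, p1, p2, k3] as OpenCV has them; the pictures are not rectified), "R" (3x3) and "t" (3): a world point X has camera coordinates R X + t; the wrist camera has in their place "T_tool_cam" (4x4, takes a point from camera to tool coordinates, whose origin is the TCP and whose axes are the tool frame's). Camera axes: x right, y down, z forward; pixel columns grow to the right and rows downward; lengths in m; the calibration is good to about 2 mm. A picture is of the moment at which its call begins: read the wrist's pose just before it. get_calibration takes no time and is no camera call.
- robot.close_job(): hands the job in, once; it reports no verdict.
Trained networks look in the newest picture that a camera, given by its name, has taken for a name from the list of things; names that differ only in an ending like _2 or _b are one class to them, and where a whole thing is asked for, a point or a joint stands for the part that bears it (a point fixed in the world has none). Each returns a list of dicts, best first, with "p" (0 to 1); they miss things now and then, are a little off and sometimes report something else, mostly with a low value. They report only what shows in the picture. A call takes as long as a camera call. They do not tell look-alikes from the thing itself.
- robot.boxes_of(camera, target): "extent" ([centre column, centre row, width, height] in pixels, round what is visible of it).
- robot.regions_of(camera, target): "region" (420x560 bool, what is visible of it) and "extent" ([centre column, centre row, width, height] in pixels, round what is visible of it).
- robot.mark_of(camera, target): "point" ([column, row] in pixels: a listed point, or the origin of a listed thing).
The state is a dict: "t": time; "q": joint angles; "dq": joint speeds; "joint_torque": joint torques, N m; "tool_pos": TCP position; "orientation": TCP orientation; "force": force on the tool from outside, world axes, zero at the start; "wrist_torque": the same for the moment, N m; "opening": finger opening in m.
Only numpy, scipy, OpenCV 4.12 (cv2) and the standard library are available. Lean on these libraries where they do the work, as an engineer would, in place of code of your own. Each camera call takes 0.05 s, during which the arm holds its last target.

## Working session

There is one attempt and no reset: what is moved stays moved. The work goes in short steps, Python scripts to look and compute and a tool call to move; the robot and the scene stay as the last step left them, time stands still between calls to the robot, and variables do not carry over. Pictures are saved under pics/ and viewed, and the job is handed in when it is done.

Besides the shell and the picture viewer there is one more tool, called after "Call:" in YAML: its name, and indented under it one key for each argument. play_rows: Moves the arm, as the interface text tells. Its arguments: {"type":"object","properties":{"plan":{"type":"array","items":{"type":"object","properties":{"slide":{"type":"array","items":{"type":"number","minimum":-1,"maximum":1}},"roll":{"type":"number","minimum":-1,"maximum":1},"fingers":{"type":"number"}}}},"squeeze":{"type":"number"}},"required":["plan"]}

```bash
mkdir -p pics; ls; python3 - <<'E'
from plant import robot
import cv2
s=robot.read_state(); print({k:(v if not hasattr(v,'round') else v) for k,v in s.items()})
for n in ("scene","top"):
    im=robot.read_camera(n); cv2.imwrite(f"pics/{n}0.png",cv2.cvtColor(im,cv2.COLOR_RGB2BGR))
    print(robot.get_calibration(n))
    for k in ("lens_cap","dust_cap","dish","cap_stand","lamp_box","white_mark","yellow_mark"):
        print(k,[(round(d['p'],2),[round(float(x)) for x in d['point']]) for d in robot.mark_of(n,k)][:4])
print(robot.get_calibration("wrist"), robot.tcp_to_grasp)
E
```

```text
pics
{'t': 0.0, 'q': array([-1.19939350e+00,  1.31130967e-01,  1.48928675e+00,  5.89026052e-06,
        1.52300850e+00, -8.53808508e-02]), 'dq': array([ 0.00061245, -0.00062029, -0.00254748, -0.00138287,  0.0003005 ,
       -0.0011803 ]), 'joint_torque': array([ 2.32472106e-03, -5.59826875e+01, -4.91764104e+01,  7.71327596e-02,
        3.53299279e-02, -1.77747643e-04]), 'tool_pos': array([ 0.26444131, -0.5378802 ,  0.18800145]), 'orientation': array([ 1.96809123,  0.45937253, -1.96860756]), 'force': array([-0.25199655,  0.47711707, -1.22825335]), 'wrist_torque': array([ 0.01512306, -0.01392809, -0.01864599]), 'opening': 0.09286125495413894}
{'fx': 460.62466362757544, 'fy': 460.62466362757544, 'cx': 273.8382962476772, 'cy': 208.17692910815867, 'distortion': array([-0.08246201,  0.        ,  0.        ,  0.        ,  0.        ]), 'R': array([[-0.76670617,  0.64193106,  0.00928237],
       [ 0.45960013,  0.55891514, -0.69020402],
       [-0.44825146, -0.5249175 , -0.72355528]]), 't': array([ 0.43029354, -0.22725655,  1.31922225])}
lens_cap [(0.92, [215, 167]), (0.58, [232, 137])]
dust_
[... 887 characters left out ...]
[374, 222])]
lamp_box [(0.94, [269, 216])]
white_mark [(0.59, [263, 191]), (0.19, [374, 220])]
yellow_mark [(0.72, [156, 148]), (0.63, [283, 197])]
{'fx': 332.82798460386897, 'fy': 332.82798460386897, 'cx': 282.540519656245, 'cy': 208.6786010105965, 'distortion': array([-0.02367518,  0.        ,  0.        ,  0.        ,  0.        ]), 'T_tool_cam': array([[-5.81043152e-04, -2.76718986e-01,  9.60950709e-01,
        -1.96129376e-01],
       [ 9.99999831e-01, -1.36214343e-04,  5.65429584e-04,
         3.69761101e-04],
       [-2.55698320e-05,  9.60950875e-01,  2.76719019e-01,
        -7.71273208e-02],
       [ 0.00000000e+00,  0.00000000e+00,  0.00000000e+00,
         1.00000000e+00]])} 0.0188
```

View pics/scene0.png

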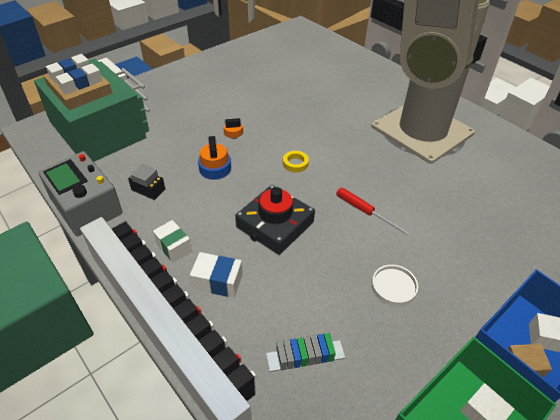

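View pics/top0.png

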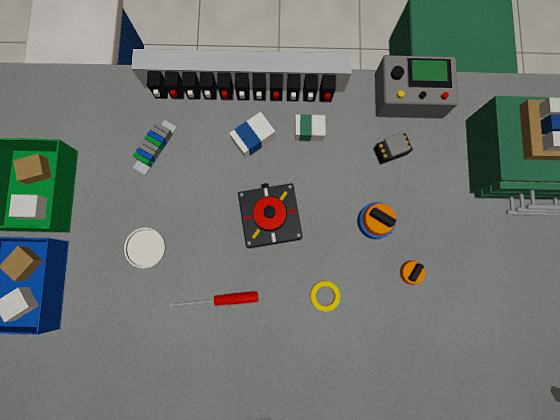

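```bash
python3 - <<'E'
import cv2
im=cv2.imread("pics/top0.png")[110:310,100:470]
cv2.imwrite("pics/top0c.png",cv2.resize(im,None,fx=2.1,fy=2.1,interpolation=cv2.INTER_CUBIC))
E
```

```text
(no output)
```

View pics/top0c.png

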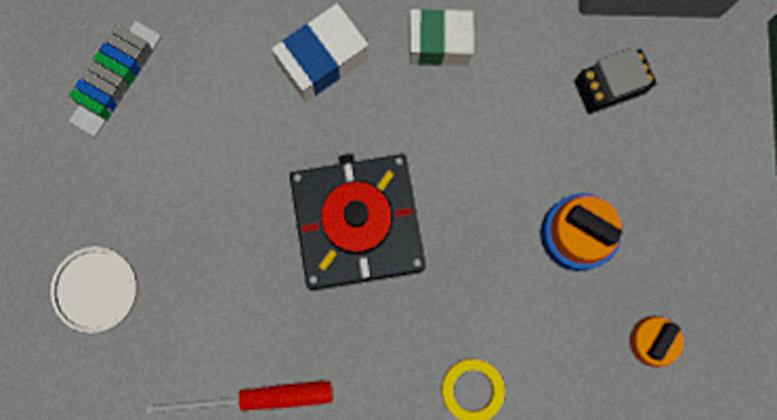

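Two orange caps: the large one at top (378,218), seated in the blue stand, and a small one at (413,272) lying on the table. The one meant is the large one, since it is in the blue stand, and its lens is about the size of the dust cap (74 mm), which the crop confirms. Next I measure positions.

```bash
cat > h.py <<'E'
import numpy as np, cv2
from scipy.spatial.transform import Rotation as R
from plant import robot
def cam(n,state=None):
    c=robot.get_calibration(n); K=np.array([[c['fx'],0,c['cx']],[0,c['fy'],c['cy']],[0,0,1]]); d=np.array(c['distortion'],float)
    if n=='wrist':
        T=np.eye(4); T[:3,:3]=R.from_rotvec(state['orientation']).as_matrix(); T[:3,3]=state['tool_pos']
        M=np.linalg.inv(T@c['T_tool_cam']); return K,d,M[:3,:3],M[:3,3]
    return K,d,np.array(c['R']),np.array(c['t'])
def bp(C,pts,z):
    K,d,Rm,t=C
    u=cv2.undistortPoints(np.array(pts,float).reshape(-1,1,2),K,d).reshape(-1,2)
    r=np.c_[u,np.ones(len(u))]@Rm; o=-Rm.T@t
    return (o+r*((z-o[2])/r[:,2])[:,None])
def pj(C,X):
    K,d,Rm,t=C
    return cv2.projectPoints(np.array(X,float).reshape(-1,1,3),cv2.Rodrigues(Rm)[0],t,K,d)[0].reshape(-1,2)
def masks(rgb):
    h=cv2.cvtColor(rgb,cv2.COLOR_RGB2HSV).astype(int);H,S,V=h[...,0],h[...,1],h[...,2]
    return dict(red=((H<5)|(H>174))&(S>150)&(V>80),orange=(H>=7)&(H<18)&(S>150)&(V>100),yellow=(H>=20)&(H<33)&(S>120)&(V>90),
      white=(S<50)&(V>150),blue=(H>=100)&(H<125)&(S>120)&(V>50),black=(V<45),dark=(V<75))
def comps(m,roi,minA=15):
    x0,y0,x1,y1=roi; mm=np.zeros(m.shape,np.uint8); mm[y0:y1,x0:x1]=m[y0:y1,x0:x1]
    n,l,s,c=cv2.connectedComponentsWithStats(mm)
    return sorted([(s[i,4],c[i],l==i) for i in range(1,n) if s[i,4]>=minA],key=lambda a:-a[0])
def hull(m):
    c=max(cv2.findContours(m.astype(np.uint8),cv2.RETR_EXTERNAL,cv2.CHAIN_APPROX_NONE)[0],key=len); return cv2.convexHull(c).reshape(-1,2).astype(float)
E
python3 - <<'E'
from h import *
rois={'top':dict(box=(230,175,310,255),dish=(120,225,170,272),lens=(355,195,402,242)),
 'scene':dict(box=(232,180,320,252),dish=(365,258,425,308),lens=(195,130,235,182))}
for n in ('top','scene'):
    rgb=cv2.cvtColor(cv2.imread(f'pics/{n}0.png'),cv2.COLOR_BGR2RGB);C=cam(n);M=masks(rgb);r=rois[n]
    print(n)
    for col,z,roi in (('white',.045,'box'),('yellow',.045,'box'),('red',.082,'box'),('white',.016,'dish'),('orange',.059,'lens'),('black',.087,'lens'),('blue',.032,'lens')):
        for A,c,m in comps(M[col],r[roi])[:3]:
            p=bp(C,[c],z)[0]; w=bp(C,hull(m),z)
            (cx,cy),rad=cv2.minEnclosingCircle(w[:,:2].astype(np.float32))
            rc=cv2.minAreaRect(w[:,:2].astype(np.float32)*1000)
            print(roi,col,A,c.round(),'cen',p[:2].round(4),'circ',round(cx,4),round(cy,4),round(rad,4),'rect',np.round(rc[1]),round(rc[2],1))
E
```

```text
top
box white 28 [273. 237.] cen [ 0.5148 -0.0014] circ 0.515 -0.0019 0.0097 rect [18.  7.] 1.2
box white 22 [266. 192.] cen [0.6184 0.018 ] circ 0.6184 0.0174 0.0086 rect [17.  6.] 15.2
box yellow 41 [255. 234.] cen [0.5219 0.0388] circ 0.522 0.0386 0.0116 rect [ 9. 23.] 54.7
box yellow 39 [283. 195.] cen [ 0.61   -0.0214] circ 0.61 -0.0215 0.0115 rect [ 9. 22.] 56.0
box red 766 [269. 213.] cen [0.564  0.0088] circ 0.5645 0.0087 0.037 rect [72. 70.] 1.2
box red 26 [247. 218.] cen [0.552  0.0554] circ 0.5506 0.0551 0.0083 rect [ 7. 16.] 10.7
box red 25 [292. 211.] cen [ 0.5697 -0.04  ] circ 0.5701 -0.0399 0.0084 rect [ 7. 15.] 1.2
dish white 1263 [144. 248.] cen [0.4871 0.2946] circ 0.4875 0.2956 0.0474 rect [92. 92.] 47.4
lens orange 335 [379. 216.] cen [ 0.5643 -0.2354] circ 0.5589 -0.2354 0.037 rect [67. 71.] 44.9
lens black 216 [382. 217.] cen [ 0.559  -0.2356] circ 0.5614 -0.2362 0.0282 rect [55. 20.] 59.4
lens blue 218 [368. 224.] cen [ 0.55   -0.2182] circ 0.5594 -0.2355 0.0437 rect [82. 73.] 28.3
scene
box white 278 [240. 239.] cen [0.6735 0.0231] circ 0.6626 0.0099 0.055 rec
[... 525 characters left out ...]
circ 0.5795 0.0827 0.0083 rect [ 6. 16.] 7.7
dish white 1319 [394. 284.] cen [0.4905 0.2983] circ 0.487 0.2983 0.0496 rect [93. 94.] 50.1
dish white 80 [418. 265.] cen [0.4157 0.3004] circ 0.4137 0.297 0.0221 rect [33. 41.] 72.3
dish white 16 [368. 299.] cen [0.5593 0.2868] circ 0.5594 0.288 0.0068 rect [ 7. 13.] 50.0
lens orange 487 [213. 156.] cen [ 0.5721 -0.2205] circ 0.5677 -0.2238 0.0474 rect [93. 67.] 56.5
lens orange 75 [230. 133.] cen [ 0.4856 -0.2713] circ 0.488 -0.2711 0.0206 rect [31. 26.] 53.6
lens black 114 [212. 146.] cen [ 0.5702 -0.2236] circ 0.5697 -0.2242 0.0387 rect [76. 14.] 59.2
lens blue 333 [215. 171.] cen [ 0.584 -0.2  ] circ 0.5726 -0.2173 0.0492 rect [78. 81.] 61.9
```

```bash
python3 - <<'E'
from h import *
s=robot.read_state(); m=R.from_rotvec(s['orientation']).as_matrix()
print(m.round(3),'jaw yaw',np.degrees(np.arctan2(m[1,1],m[0,1])),'toolz yaw',np.degrees(np.arctan2(m[1,2],m[0,2])), np.degrees(s['q'][[0,5]]))
rgb=cv2.cvtColor(cv2.imread('pics/top0.png'),cv2.COLOR_BGR2RGB);C=cam('top');M=masks(rgb)
A,c,mk=comps(M['black'],(355,195,402,242))[0]
ys,xs=np.nonzero(mk);p=bp(C,np.c_[xs,ys],.087)[:,:2];p=p-p.mean(0);v=np.linalg.svd(p,full_matrices=False)[2][0];print('bar',np.degrees(np.arctan2(v[1],v[0])))
E
```

```text
[[ 0.     0.441 -0.898]
 [-0.    -0.898 -0.441]
 [-1.     0.     0.   ]] jaw yaw -63.83195686529748 toolz yaw -153.83195688782155 [-68.72386611  -4.89189462]
bar 61.06162849422533
```

Call:
play_rows:
  plan:
    - {"slide": [0.5,0.9,0.3],"roll": 0,"fingers": 1}
    - {"slide": [0.5,0.9,0.3],"roll": 0,"fingers": 1}
    - {"slide": [0.5,0.9,0.3],"roll": 0,"fingers": 1}
    - {"slide": [0.5,0.9,0.3],"roll": 0,"fingers": 1}
    - {"slide": [0.5,0.9,0.3],"roll": 0,"fingers": 1}
    - {"slide": [0.5,0.9,0],"roll": 0,"fingers": 1}
    - {"slide": [0.5,0.9,0],"roll": 0,"fingers": 1}
    - {"slide": [0.5,0.9,0],"roll": 0,"fingers": 1}
    - {"slide": [0.5,0.9,0],"roll": 0,"fingers": 1}
    - {"slide": [0.5,0.9,0],"roll": 0,"fingers": 1}
    - {"slide": [0.5,0.9,0],"roll": 0,"fingers": 1}
    - {"slide": [0.5,0.9,0],"roll": 0,"fingers": 1}
    - {"slide": [0.5,0.9,0],"roll": 0,"fingers": 1}
    - {"slide": [0.5,0.9,0],"roll": 0,"fingers": 1}
    - {"slide": [0.5,0.9,0],"roll": 0,"fingers": 1}
    - {"slide": [0.5,0.9,0],"roll": 0,"fingers": 1}
    - {"slide": [0.5,0.9,0],"roll": 0,"fingers": 1}
    - {"slide": [0.5,0.9,0],"roll": 0,"fingers": 1}
    - {"slide": [0.5,0.9,0],"roll": 0,"fingers": 1}
    - {"slide": [0.6,0.9,0],"roll": 0,"fingers": 1}
  squeeze: 25

```text
t: 3.3
tool_pos: [0.5681, 0.0025, 0.2342]
orientation: [1.968, 0.457, -1.967]
force: [0.1, 0.9, -0.1]
opening: 0.093
```

```bash
cat > w.py <<'E'
from h import *
import sys
def shot(name):
    s=robot.read_state(); im=robot.read_camera('wrist'); cv2.imwrite(f'pics/{name}.png',cv2.cvtColor(im,cv2.COLOR_RGB2BGR))
    m=R.from_rotvec(s['orientation']).as_matrix()
    print('t',round(s['t'],2),'tcp',s['tool_pos'].round(4),'jaw',round(np.degrees(np.arctan2(m[1,1],m[0,1])),2),'F',s['force'].round(1),'op',round(s['opening'],4),'tilt',m[:,0].round(3))
    return s,im,cam('wrist',s)
def feats(C,M,lst,roi=(0,0,560,420),minA=60):
    for col,z in lst:
        for A,c,m in comps(M[col],roi,minA)[:4]:
            w=bp(C,hull(m),z)[:,:2].astype(np.float32);(cx,cy),rad=cv2.minEnclosingCircle(w)
            ys,xs=np.nonzero(m);p=bp(C,np.c_[xs,ys],z)[:,:2];cm=p.mean(0);v=np.linalg.svd(p-cm,full_matrices=False)[2][0]
            print(col,A,c.round(),'cen',cm.round(4),'circ',round(cx,4),round(cy,4),round(rad,4),'dir',round(np.degrees(np.arctan2(v[1],v[0])),1))
E
python3 - <<'E'
from w import *
s,im,C=shot('w1');M=masks(im)
feats(C,M,[('white',.045),('yellow',.045),('red',.082),('red',.045)])
E
```

```text
t 3.3 tcp [0.5681 0.0025 0.2342] jaw -63.83 F [ 0.1  0.9 -0.1] op 0.093 tilt [ 0. -0. -1.]
white 126529 [270. 150.] cen [0.5892 0.029 ] circ 0.5014 -0.0267 0.3696 dir -63.1
white 12696 [265. 376.] cen [ 0.3053 -0.0996] circ 0.2792 -0.1317 0.2169 dir -58.7
white 569 [419.  24.] cen [ 0.7826 -0.0528] circ 0.7834 -0.0534 0.0269 dir 179.5
white 451 [286.  16.] cen [0.7262 0.0759] circ 0.7264 0.0761 0.0176 dir -142.1
yellow 1041 [ 77. 334.] cen [0.2535 0.1608] circ 0.2572 0.1549 0.057 dir -174.5
yellow 499 [303. 308.] cen [ 0.4277 -0.0979] circ 0.4193 -0.1017 0.028 dir -63.9
yellow 382 [496. 339.] cen [ 0.5    -0.3598] circ 0.5004 -0.3511 0.0494 dir -141.3
yellow 133 [317. 158.] cen [ 0.6104 -0.0219] circ 0.61 -0.0226 0.0114 dir 146.5
red 2923 [276. 186.] cen [0.5674 0.0092] circ 0.5657 0.0085 0.0362 dir -82.6
red 253 [143. 264.] cen [0.4173 0.1069] circ 0.4174 0.1053 0.0147 dir 146.9
red 202 [199. 283.] cen [0.4237 0.0394] circ 0.4239 0.0402 0.0127 dir 176.6
red 90 [235. 169.] cen [0.5648 0.0562] circ 0.5643 0.0563 0.008 dir -78.3
red 2923 [276. 186.] cen [0.5599 0.0064] circ 0.5581 0.0056 0.0401 dir -82.6
red 253 [143. 264.] cen [0.3939 0.1144] circ 0.394 0.1126 0.0162 dir 146.9
red 202 [199. 283.] cen [0.4009 0.0398] circ 0.4012 0.0406 0.0141 dir 176.6
red 90 [235. 169.] cen [0.5571 0.0583] circ 0.5565 0.0585 0.0089 dir -78.3
```

View pics/w1.png

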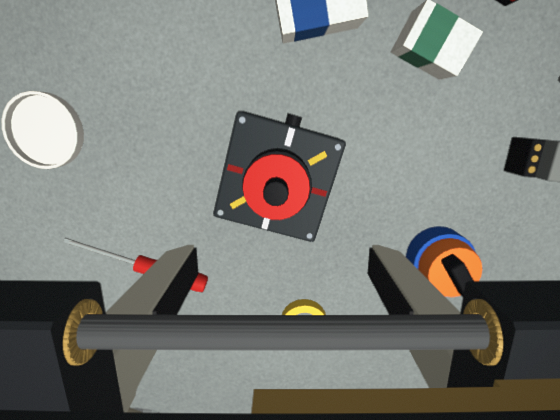

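The picture shows the dust cap on the collar at (276,186), the white mark at (290,136), the yellow mark at (317,158), and the dish at (42,129). The wrist and top cameras agree to within 1 mm, so I go down onto the knob.

Call:
play_rows:
  plan:
    - {"slide": [-0.07,0.2,-0.8],"fingers": 1}
    - {"slide": [0,0,-1],"fingers": 0.6}
    - {"slide": [0,0,-1],"fingers": 0.4}
    - {"slide": [0,0,-1],"fingers": 0.2}
    - {"slide": [0,0,-0.8],"fingers": 0.1}
    - {"slide": [0,0,-0.33],"fingers": 0}
    - {"slide": [0,0,0],"fingers": -0.2}
    - {"slide": [0,0,0],"fingers": -1}
    - {"slide": [0,0,0],"fingers": -1}
    - {"slide": [0,0,0],"fingers": -1}
    - {"slide": [0,0,0],"fingers": -1}
  squeeze: 25

```text
$.plan[0]: bad value
```

Call:
play_rows:
  plan:
    - {"slide": [-0.07,0.2,-0.8],"roll": 0,"fingers": 1}
    - {"slide": [0,0,-1],"roll": 0,"fingers": 0.6}
    - {"slide": [0,0,-1],"roll": 0,"fingers": 0.4}
    - {"slide": [0,0,-1],"roll": 0,"fingers": 0.2}
    - {"slide": [0,0,-0.8],"roll": 0,"fingers": 0.1}
    - {"slide": [0,0,-0.33],"roll": 0,"fingers": 0}
    - {"slide": [0,0,0],"roll": 0,"fingers": -0.2}
    - {"slide": [0,0,0],"roll": 0,"fingers": -1}
    - {"slide": [0,0,0],"roll": 0,"fingers": -1}
    - {"slide": [0,0,0],"roll": 0,"fingers": -1}
    - {"slide": [0,0,0],"roll": 0,"fingers": -1}
  squeeze: 25

```text
t: 4.72
tool_pos: [0.5657, 0.0075, 0.0864]
orientation: [1.968, 0.457, -1.967]
force: [0.1, 0.8, 1.2]
opening: 0.0029
```

```bash
python3 - <<'E'
from w import *
s,im,C=shot('w2')
im=robot.read_camera('scene');cv2.imwrite('pics/s2.png',cv2.resize(cv2.cvtColor(im[150:300,190:370],cv2.COLOR_RGB2BGR),None,fx=4,fy=4))
E
```

```text
t 4.72 tcp [0.5657 0.0075 0.0864] jaw -63.83 F [0.1 0.8 1.2] op 0.0029 tilt [ 0. -0. -1.]
```

View pics/w2.png

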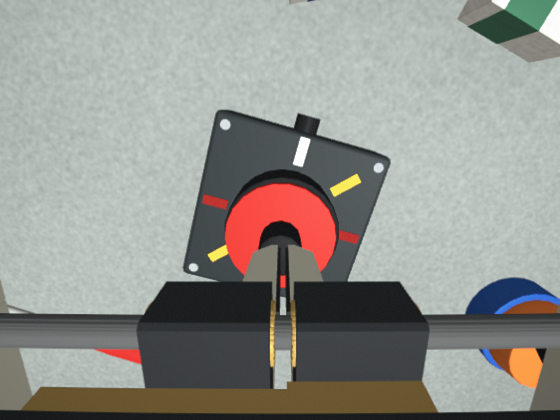

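View pics/s2.png

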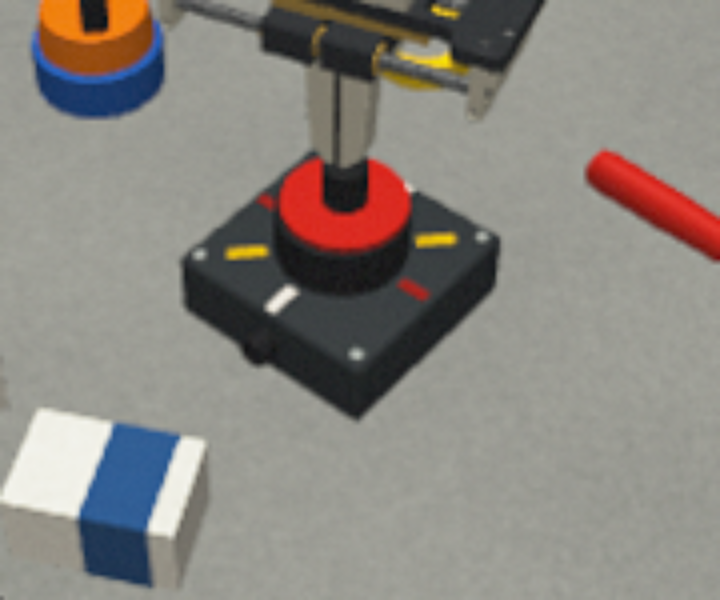

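```bash
python3 - <<'E'
from w import *
s=robot.read_state();C=cam('wrist',s);S=cam('scene')
p=s['tool_pos'];print(p)
for X in (p,p+[0,0,.019],p+[0,0,.05],[.566,.0085,.110],[.566,.0085,.082]): print(np.round(X,3),pj(C,[X])[0].round(),pj(S,[X])[0].round(1),((pj(S,[X])[0]-[190,150])*4).round())
for n,o in (('wrist',(0,0,1)),('scene',(190,150,4))):
    im=robot.read_camera(n)
    rs=robot.regions_of(n,'dust_cap');print([(r['p'],r['extent']) for r in rs])
E
python3 -c "
import cv2
im=cv2.imread('pics/w2.png')[150:350,180:400];cv2.imwrite('pics/w2c.png',cv2.resize(im,None,fx=3,fy=3,interpolation=2))"
```

```text
[0.56562639 0.00753085 0.08624076]
[0.566 0.008 0.086] [282. 240.] [274.9 197.8] [340. 191.]
[0.566 0.008 0.105] [282. 252.] [275.  191.5] [340. 166.]
[0.566 0.008 0.136] [282. 278.] [275.1 180.9] [341. 123.]
[0.566 0.008 0.11 ] [280. 254.] [275.2 190.2] [341. 161.]
[0.566 0.008 0.082] [281. 237.] [275.  199.5] [340. 198.]
[(0.57, [280.6, 229.9, 111.1, 89.6])]
[]
```

View pics/w2c.png

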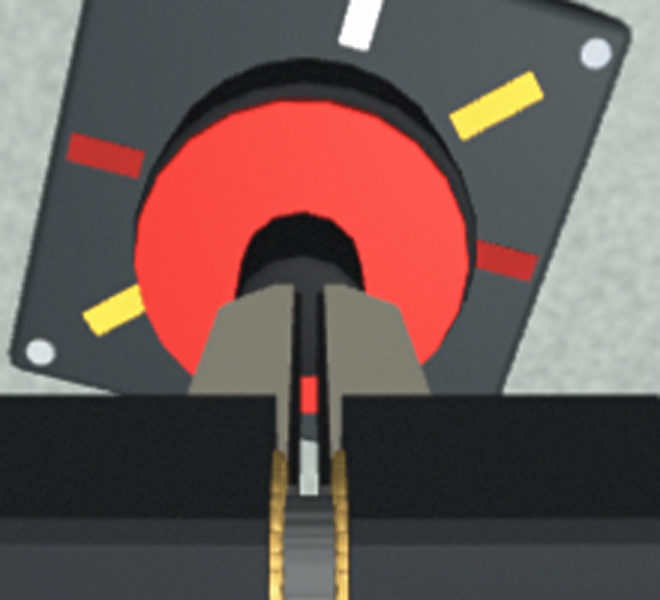

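The fingers shut fully and missed the knob. In both views the fingertips end at knob-top height, while the reported TCP projects about 20 mm lower. I lift and check where the tips really are.

Call:
play_rows:
  plan:
    - {"slide": [0,0,1],"roll": 0,"fingers": -1}
    - {"slide": [0,0,0.67],"roll": 0,"fingers": -1}
    - {"slide": [0,0,0],"roll": 0,"fingers": -1}

```text
t: 5.4
tool_pos: [0.5673, 0.0074, 0.1386]
orientation: [1.971, 0.456, -1.963]
force: [-0.4, 0.3, 0.6]
opening: 0.0004
```

```bash
python3 - <<'E'
from w import *
s,im,C=shot('w3');S=cam('scene')
i2=robot.read_camera('scene').copy()
b=cv2.cvtColor(im,cv2.COLOR_RGB2BGR)[150:350,180:400]; b2=cv2.cvtColor(i2,cv2.COLOR_RGB2BGR)[130:250,220:340]
b=cv2.resize(b,(480,436),interpolation=2);b2=cv2.resize(b2,(436,436),interpolation=2)
f=436/120
for dz,c in ((0,(0,255,0)),(.01,(255,255,0)),(.02,(255,0,255))):
    X=s['tool_pos']+[0,0,dz]
    q=(pj(C,[X])[0]-[180,150])*2.18; cv2.circle(b,tuple(int(v) for v in q),3,c,-1)
    q=(pj(S,[X])[0]-[220,130])*f; cv2.circle(b2,tuple(int(v) for v in q),3,c,-1)
cv2.imwrite('pics/c3.png',cv2.resize(np.hstack([b,b2]),None,fx=.87,fy=.87))
E
```

```text
t 5.4 tcp [0.5673 0.0074 0.1386] jaw -63.82 F [-0.4  0.3  0.6] op 0.0004 tilt [ 0.004 -0.    -1.   ]
```

View pics/c3.png

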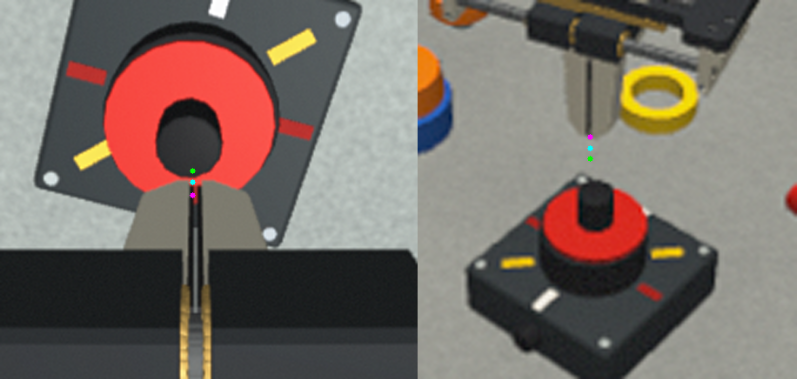

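The fingertips really end about 20 mm behind the reported TCP: the magenta +20 mm dot sits on the tip in the scene view. I'll work with tip z = TCP z + 0.020.

Call:
play_rows:
  plan:
    - {"slide": [-0.04,0.03,0],"roll": 0,"fingers": 0.4}
    - {"slide": [0,0,0],"roll": 0,"fingers": 0.4}
    - {"slide": [0,0,-0.5],"roll": 0,"fingers": 0.4}
    - {"slide": [0,0,-0.9],"roll": 0,"fingers": 0.4}
    - {"slide": [0,0,-0.7],"roll": 0,"fingers": 0.4}
    - {"slide": [0,0,-0.17],"roll": 0,"fingers": 0.4}
    - {"slide": [0,0,0],"roll": 0,"fingers": 0.4}

```text
t: 6.38
tool_pos: [0.564, 0.0084, 0.0676]
orientation: [1.967, 0.458, -1.969]
force: [0.0, 0.1, 0.5]
opening: 0.0634
```

```bash
python3 - <<'E'
from w import *
s=robot.read_state();print(s['tool_pos'],s['force'],s['opening'])
i2=robot.read_camera('scene')
cv2.imwrite('pics/c4.png',cv2.resize(cv2.cvtColor(i2,cv2.COLOR_RGB2BGR)[150:250,220:340],None,fx=5,fy=5,interpolation=2))
E
```

```text
[0.56396385 0.00843377 0.06759284] [0.02513985 0.14021831 0.53980542] 0.06337484791696545
```

View pics/c4.png

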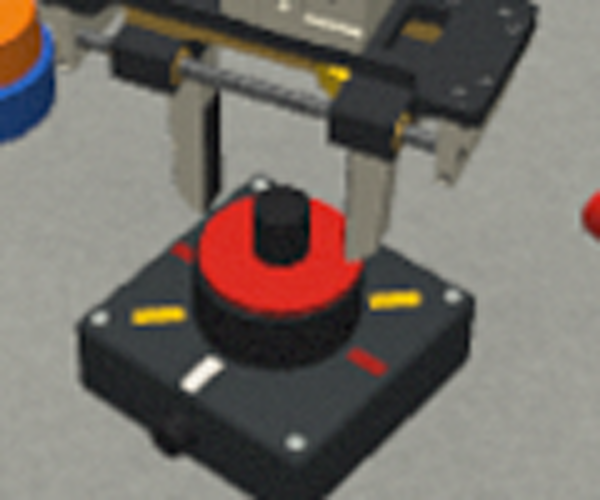

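Call:
play_rows:
  plan:
    - {"slide": [0.05,0,0],"roll": 0,"fingers": -1}
    - {"slide": [0,0,0],"roll": 0,"fingers": -1}
    - {"slide": [0,0,0],"roll": 0,"fingers": -1}
    - {"slide": [0,0,0],"roll": 0,"fingers": -1}
    - {"slide": [0,0,0.3],"roll": 0,"fingers": -1}
    - {"slide": [0,0,0.7],"roll": 0,"fingers": -1}
    - {"slide": [0,0,0.7],"roll": 0,"fingers": -1}

```text
t: 7.3
tool_pos: [0.5658, 0.0084, 0.1201]
orientation: [1.968, 0.457, -1.968]
force: [0.7, -0.2, -0.1]
opening: 0.025
```

Call:
play_rows:
  plan:
    - {"slide": [-0.1,0.4,0],"roll": 0,"fingers": -1}
    - {"slide": [-0.22,0.8,0],"roll": 0,"fingers": -1}
    - {"slide": [-0.22,0.8,0],"roll": 0,"fingers": -1}
    - {"slide": [-0.22,0.8,0],"roll": 0,"fingers": -1}
    - {"slide": [-0.22,0.8,0],"roll": 0,"fingers": -1}
    - {"slide": [-0.22,0.8,0],"roll": 0,"fingers": -1}
    - {"slide": [-0.22,0.8,-0.2],"roll": 0,"fingers": -1}
    - {"slide": [-0.22,0.8,-0.5],"roll": 0,"fingers": -1}
    - {"slide": [-0.22,0.8,-0.5],"roll": 0,"fingers": -1}
    - {"slide": [-0.22,0.8,-0.5],"roll": 0,"fingers": -1}
    - {"slide": [-0.22,0.8,-0.3],"roll": 0,"fingers": -1}
    - {"slide": [-0.2,0.8,0],"roll": 0,"fingers": -1}
    - {"slide": [-0.1,0.4,0],"roll": 0,"fingers": -1}
    - {"slide": [0,0.4,0],"roll": 0,"fingers": -1}
    - {"slide": [0,0,0],"roll": 0,"fingers": -1}

```text
t: 9.18
tool_pos: [0.488, 0.3089, 0.0592]
orientation: [1.968, 0.458, -1.967]
force: [0.6, -0.3, -0.1]
opening: 0.0249
```

```bash
python3 - <<'E'
from w import *
s,im,C=shot('w5')
rgb=robot.read_camera('top');T=cam('top');M=masks(rgb);feats(T,M,[('red',float(s['tool_pos'][2])+.0034+.011)],(100,200,200,300))
feats(T,M,[('white',.016)],(100,200,200,300))
E
```

```text
t 9.18 tcp [0.488  0.3089 0.0592] jaw -63.79 F [ 0.6 -0.3 -0.1] op 0.0249 tilt [ 0.  0. -1.]
red 259 [134. 254.] cen [0.4699 0.2969] circ 0.4802 0.303 0.0332 dir -62.3
white 532 [151. 254.] cen [0.4721 0.278 ] circ 0.4828 0.2917 0.0462 dir 140.4
```

View pics/w5.png

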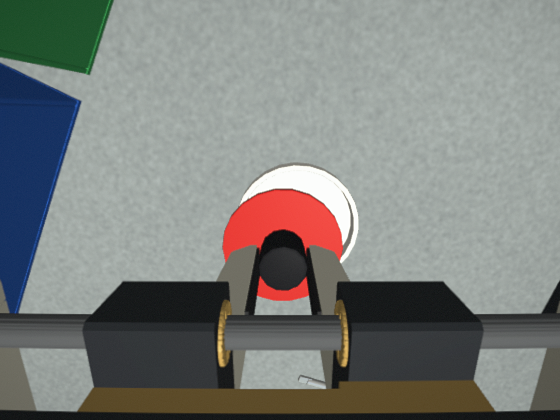

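Call:
play_rows:
  plan:
    - {"slide": [0,-0.42,0],"roll": 0,"fingers": -1}
    - {"slide": [0,0,-0.7],"roll": 0,"fingers": -1}
    - {"slide": [0,0,-0.7],"roll": 0,"fingers": -1}
    - {"slide": [0,0,0],"roll": 0,"fingers": -1}

```text
t: 9.78
tool_pos: [0.4864, 0.2938, 0.0153]
orientation: [1.964, 0.455, -1.972]
force: [-0.2, 0.2, -0.6]
opening: 0.0252
```

```bash
python3 - <<'E'
from w import *
s=robot.read_state();print(s['tool_pos'],s['force'])
i=robot.read_camera('scene')
cv2.imwrite('pics/c6.png',cv2.resize(cv2.cvtColor(i,cv2.COLOR_RGB2BGR)[230:330,330:450],None,fx=5,fy=5,interpolation=2))
E
```

```text
[0.48637255 0.29378455 0.01526443] [-0.15978937  0.19497107 -0.60198782]
```

View pics/c6.png

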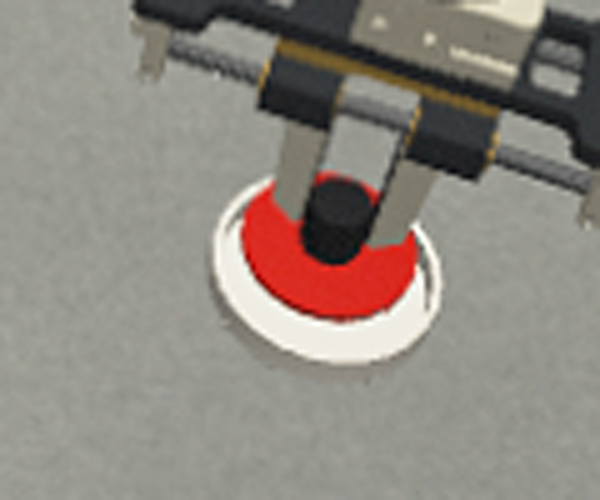

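Call:
play_rows:
  plan:
    - {"slide": [0.03,0.05,-0.3],"roll": 0,"fingers": -1}
    - {"slide": [0,0,-0.1],"roll": 0,"fingers": -1}
    - {"slide": [0,0,0],"roll": 0,"fingers": -1}

```text
t: 10.2
tool_pos: [0.4887, 0.2973, 0.0051]
orientation: [1.967, 0.457, -1.968]
force: [-0.8, -0.7, -0.7]
opening: 0.0256
```

```bash
python3 - <<'E'
from w import *
s=robot.read_state();print(s['tool_pos'],s['force'])
i=robot.read_camera('scene')
cv2.imwrite('pics/c7.png',cv2.resize(cv2.cvtColor(i,cv2.COLOR_RGB2BGR)[230:330,330:450],None,fx=5,fy=5,interpolation=2))
S=cam('scene');a=np.linspace(0,6.28,60)
X=np.c_[.4875+.036*np.cos(a),.2965+.036*np.sin(a),0*a+.016]
p=pj(S,X);print(p.min(0),p.max(0));M=masks(i)
for A,c,m in comps(M['red'],(330,230,450,330))[:1]: h=hull(m);print(h.min(0),h.max(0))
E
```

```text
[0.48868433 0.29729603 0.00505094] [-0.80453824 -0.65308033 -0.68909031]
[377.12375198 268.05309461] [412.43974671 297.33643759]
[378. 272.] [412. 297.]
```

View pics/c7.png

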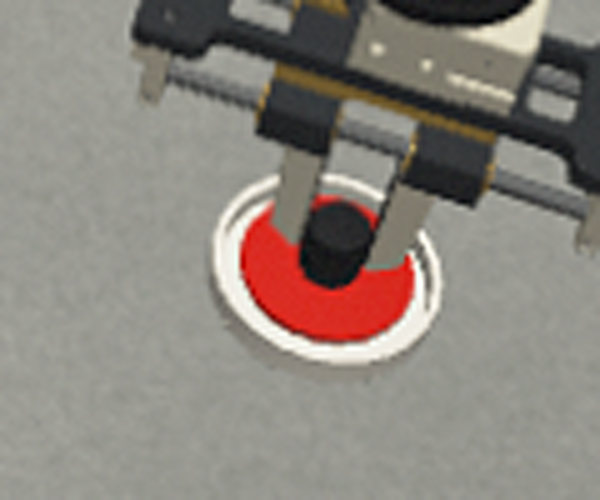

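Call:
play_rows:
  plan:
    - {"slide": [0,0,-0.09],"roll": 0,"fingers": -1}
    - {"slide": [0,0,0],"roll": 0,"fingers": -1}
    - {"slide": [0,0,0],"roll": 0,"fingers": 0}
    - {"slide": [0,0,0],"roll": 0,"fingers": 0}
    - {"slide": [0,0,0],"roll": 0,"fingers": 0}
    - {"slide": [0,0,0.5],"roll": 0,"fingers": 0}
    - {"slide": [0,0,1],"roll": 0,"fingers": 0}
    - {"slide": [0,0,1],"roll": 0,"fingers": 0.5}
    - {"slide": [0,0,1],"roll": 0,"fingers": 1}
    - {"slide": [0.1,-0.8,1],"roll": 0.5,"fingers": 1}
    - {"slide": [0.1,-1,1],"roll": 0.5,"fingers": 1}
    - {"slide": [0.1,-1,0.5],"roll": 0.5,"fingers": 1}
    - {"slide": [0.1,-1,0],"roll": 0.5,"fingers": 1}

```text
t: 11.88
tool_pos: [0.5021, 0.1828, 0.1858]
orientation: [1.795, 0.692, -1.786]
force: [-0.1, 0.5, -0.5]
opening: 0.0926
```

```bash
python3 - <<'E'
from w import *
s,im,C=shot('w8')
rgb=robot.read_camera('scene');T=cam('scene');M=masks(rgb)
b=cv2.cvtColor(rgb,cv2.COLOR_RGB2BGR)[160:340,200:460]; cv2.imwrite('pics/c8.png',cv2.resize(b,None,fx=3,fy=3,interpolation=2))
E
```

```text
t 11.88 tcp [0.5021 0.1828 0.1858] jaw -47.68 F [-0.1  0.5 -0.5] op 0.0926 tilt [ 0.005  0.001 -1.   ]
```

View pics/c8.png

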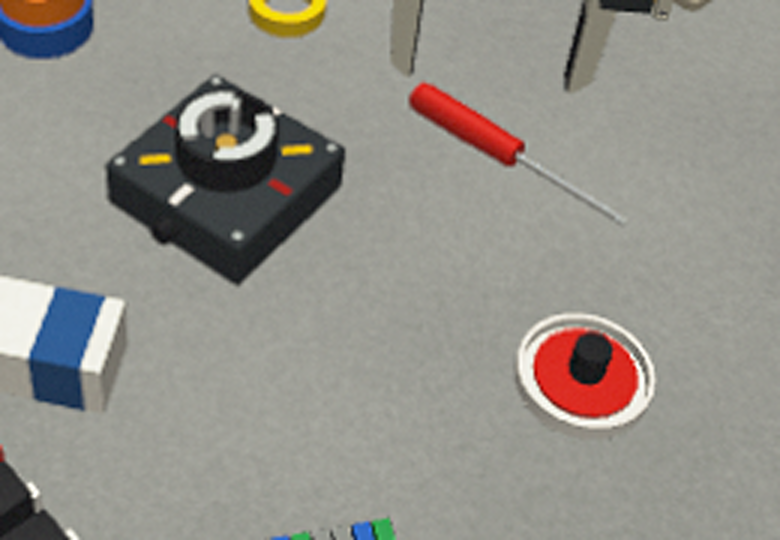

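View pics/w8.png

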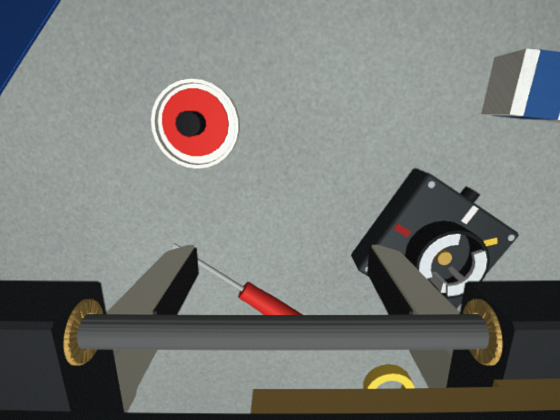

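The dust cap lies flat in the dish (wrist view, 195,123). Next I stop over the open collar to measure it.

Call:
play_rows:
  plan:
    - {"slide": [0.3,-0.9,0],"roll": 0.5,"fingers": 1}
    - {"slide": [0.3,-0.9,0],"roll": 0.5,"fingers": 1}
    - {"slide": [0.3,-0.9,0],"roll": 0.5,"fingers": 1}
    - {"slide": [0.3,-0.9,0],"roll": 0.5,"fingers": 1}
    - {"slide": [0.3,-0.9,0],"roll": 0.1,"fingers": 1}
    - {"slide": [0.3,-0.9,0],"roll": 0,"fingers": 1}
    - {"slide": [0.2,-0.5,0],"roll": 0,"fingers": 1}
    - {"slide": [0,0,0],"roll": 0,"fingers": 1}

```text
t: 12.98
tool_pos: [0.561, 0.0061, 0.1826]
orientation: [1.597, 0.902, -1.597]
force: [-0.2, 0.7, 0.5]
opening: 0.0929
```

```bash
python3 - <<'E'
from w import *
s,im,C=shot('w9');M=masks(im)
feats(C,M,[('yellow',.045),('red',.045)],(150,60,430,300))
h=cv2.cvtColor(im,cv2.COLOR_RGB2HSV)
print(robot.mark_of('wrist','collar')[:1],robot.mark_of('wrist','white_mark')[:2])
b=cv2.cvtColor(im,cv2.COLOR_RGB2BGR)
a=np.linspace(0,2*np.pi,200)
for r,z,c in ((.038,.077,(0,255,0)),(.0225,.077,(255,0,255))):
    p=pj(C,np.c_[.566+r*np.cos(a),.0085+r*np.sin(a),0*a+z])
    cv2.polylines(b,[(p*8).astype(np.int32)],True,c,1,cv2.LINE_AA,3)
th=np.radians(10.6)
for k in (-1,1):
  for d in (0,-45,-90):
    q=[.566+k*.052*np.cos(th+np.radians(d)),.0085+k*.052*np.sin(th+np.radians(d)),.045]; cv2.circle(b,tuple(int(v) for v in pj(C,[q])[0]),2,(255,0,0),-1)
cv2.imwrite('pics/c9.png',cv2.resize(b[80:300,150:420],None,fx=2.9,fy=2.7,interpolation=2))
E
```

```text
t 12.97 tcp [0.561  0.0061 0.1826] jaw -31.12 F [-0.2  0.7  0.5] op 0.0929 tilt [ 0.  0. -1.]
yellow 194 [286. 189.] cen [0.5654 0.0057] circ 0.5655 0.0059 0.0083 dir -138.6
yellow 166 [233. 184.] cen [0.5224 0.0381] circ 0.5225 0.0381 0.0113 dir -33.9
yellow 166 [337. 189.] cen [ 0.6105 -0.0221] circ 0.6103 -0.0216 0.0115 dir -33.8
red 120 [252. 149.] cen [0.5572 0.058 ] circ 0.557 0.058 0.0091 dir -79.8
red 76 [319. 223.] cen [ 0.5764 -0.0442] circ 0.5764 -0.0442 0.0072 dir -79.2
[{'point': [284.0, 193.5], 'p': 0.83}] [{'point': [325.6, 153.2], 'p': 0.92}]
```

View pics/c9.png

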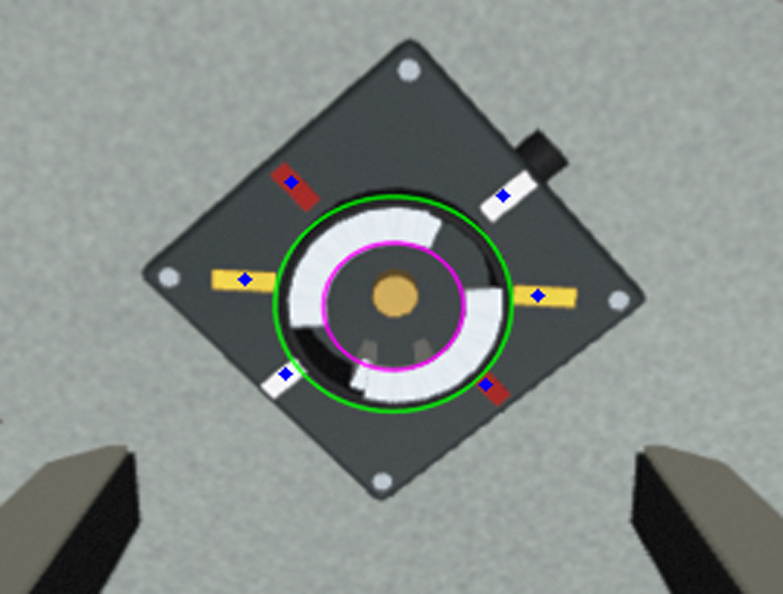

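Call:
play_rows:
  plan:
    - {"slide": [0,-0.9,0],"roll": 0,"fingers": 1}
    - {"slide": [0,-0.9,0],"roll": 0,"fingers": 1}
    - {"slide": [0,-0.9,0],"roll": 0,"fingers": 1}
    - {"slide": [0,-0.9,0],"roll": 0,"fingers": 1}
    - {"slide": [0,-0.9,0],"roll": 0,"fingers": 1}
    - {"slide": [0,-0.9,0],"roll": 0,"fingers": 1}
    - {"slide": [0,-0.9,0],"roll": 0,"fingers": 1}
    - {"slide": [-0.1,-0.9,0],"roll": 0,"fingers": 1}
    - {"slide": [0,-0.8,0],"roll": 0,"fingers": 1}
    - {"slide": [0,0,0],"roll": 0,"fingers": 1}
    - {"slide": [0,0,0],"roll": 0,"fingers": 1}

```text
t: 14.5
tool_pos: [0.5579, -0.2329, 0.1824]
orientation: [1.596, 0.903, -1.596]
force: [0.6, 0.2, 0.1]
opening: 0.093
```

```bash
python3 - <<'E'
from w import *
s,im,C=shot('w10');M=masks(im)
feats(C,M,[('orange',.059),('black',.087),('blue',.032)],(150,60,430,300))
b=cv2.cvtColor(im,cv2.COLOR_RGB2BGR)
cx,cy,th=.559,-.2354,np.radians(60)
a=np.linspace(0,2*np.pi,200)
for r,z,c in ((.037,.059,(0,255,0)),(.042,.032,(255,0,255))):
    p=pj(C,np.c_[cx+r*np.cos(a),cy+r*np.sin(a),0*a+z])
    cv2.polylines(b,[(p*8).astype(np.int32)],True,c,1,cv2.LINE_AA,3)
u=np.array([np.cos(th),np.sin(th)]);v=np.array([-u[1],u[0]])
q=[np.r_[np.array([cx,cy])+i*.028*u+j*.009*v,.087] for i,j in ((1,1),(1,-1),(-1,-1),(-1,1))]
cv2.polylines(b,[(pj(C,q)*8).astype(np.int32)],True,(255,255,0),1,cv2.LINE_AA,3)
cv2.imwrite('pics/c10.png',cv2.resize(b[80:300,150:420],None,fx=2.9,fy=2.7,interpolation=2))
E
```

```text
t 14.5 tcp [ 0.5579 -0.2329  0.1824] jaw -31.01 F [0.6 0.2 0.1] op 0.093 tilt [-0.     0.001 -1.   ]
orange 2789 [288. 191.] cen [ 0.5644 -0.2342] circ 0.5629 -0.2367 0.0362 dir 149.0
orange 918 [237. 286.] cen [ 0.4648 -0.2948] circ 0.4598 -0.3005 0.0253 dir 148.6
black 881 [383. 279.] cen [ 0.6014 -0.3509] circ 0.6083 -0.3486 0.0337 dir -89.8
black 872 [183. 279.] cen [ 0.4342 -0.2505] circ 0.4326 -0.2429 0.0334 dir -152.3
black 624 [420. 130.] cen [ 0.692  -0.2402] circ 0.6989 -0.2435 0.022 dir -119.2
black 368 [288. 194.] cen [ 0.5663 -0.2301] circ 0.5631 -0.2371 0.0288 dir -120.0
blue 719 [287. 169.] cen [ 0.5726 -0.2188] circ 0.5627 -0.2379 0.0421 dir 152.6
```

View pics/c10.png

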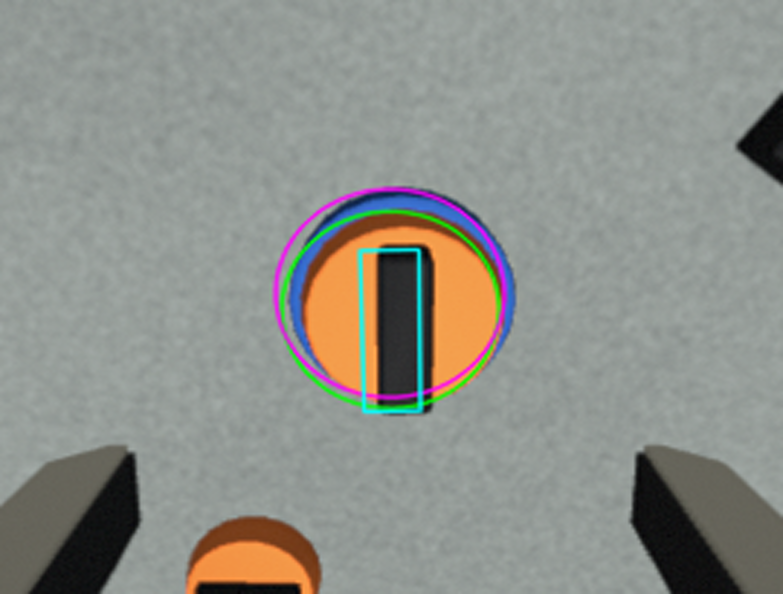

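The wrist camera puts the lens cap at (0.563, -0.237) with its bar at 60°. The small look-alike at the lower left is outside the stand. Going down to grip the bar.

Call:
play_rows:
  plan:
    - {"slide": [0.16,-0.14,-0.6],"roll": 0.13,"fingers": 1}
    - {"slide": [0,0,-1],"roll": 0,"fingers": 0.5}
    - {"slide": [0,0,-1],"roll": 0,"fingers": 0.3}
    - {"slide": [0,0,-1],"roll": 0,"fingers": 0.2}
    - {"slide": [0,0,-0.7],"roll": 0,"fingers": 0.1}
    - {"slide": [0,0,-0.3],"roll": 0,"fingers": 0}
    - {"slide": [0,0,0],"roll": 0,"fingers": 0}
    - {"slide": [0,0,0],"roll": 0,"fingers": 0}
  squeeze: 55

```text
t: 15.55
tool_pos: [0.5635, -0.2384, 0.0458]
orientation: [1.584, 0.913, -1.582]
force: [-0.4, -0.2, 0.3]
opening: 0.0467
```

```bash
python3 - <<'E'
from w import *
s,im,C=shot('w11')
i=robot.read_camera('scene')
a=cv2.resize(cv2.cvtColor(i,cv2.COLOR_RGB2BGR)[110:200,165:265],(400,360),interpolation=2)
b=cv2.resize(cv2.cvtColor(im,cv2.COLOR_RGB2BGR)[130:310,180:380],(400,360),interpolation=2)
cv2.imwrite('pics/c11.png',np.hstack([a,b]))
E
```

```text
t 15.55 tcp [ 0.5635 -0.2384  0.0458] jaw -29.98 F [-0.4 -0.2  0.3] op 0.0467 tilt [ 0.002 -0.001 -1.   ]
```

View pics/c11.png

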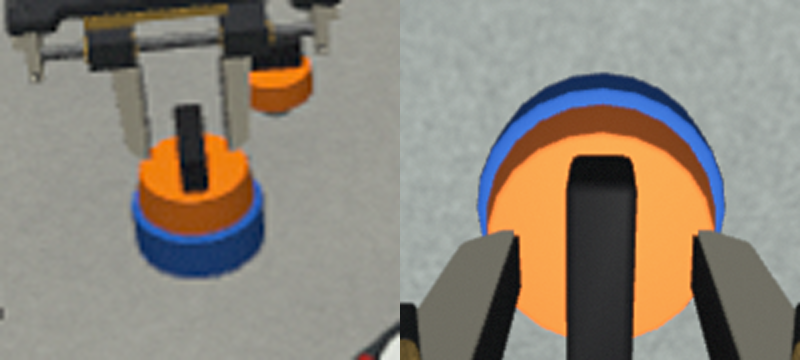

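Call:
play_rows:
  plan:
    - {"slide": [0,0,-0.06],"roll": 0,"fingers": -1}
    - {"slide": [0,0,0],"roll": 0,"fingers": -1}
    - {"slide": [0,0,0],"roll": 0,"fingers": -1}
    - {"slide": [0,0,0],"roll": 0,"fingers": -1}
    - {"slide": [0,0,0],"roll": 0,"fingers": -1}

```text
t: 16.27
tool_pos: [0.5625, -0.2378, 0.0426]
orientation: [1.583, 0.915, -1.583]
force: [-0.4, -0.5, 0.3]
opening: 0.0172
```

```bash
python3 - <<'E'
from w import *
s,im,C=shot('w12');M=masks(im)
feats(C,M,[('orange',.059)],(150,60,430,300))
E
```

```text
t 16.27 tcp [ 0.5625 -0.2378  0.0426] jaw -29.99 F [-0.4 -0.5  0.3] op 0.0172 tilt [-0.  0. -1.]
orange 4914 [282. 220.] cen [ 0.5718 -0.2224] circ 0.5646 -0.2346 0.0355 dir 150.0
```

Call:
play_rows:
  plan:
    - {"slide": [0,0,0.4],"roll": 0,"fingers": -1}
    - {"slide": [0,0,0.9],"roll": 0,"fingers": -1}
    - {"slide": [0,0,0.9],"roll": 0,"fingers": -1}
    - {"slide": [0,0,0.9],"roll": 0,"fingers": -1}
    - {"slide": [0,0.4,0.4],"roll": -0.5,"fingers": -1}
    - {"slide": [0.02,0.8,0.1],"roll": -0.6,"fingers": -1}
    - {"slide": [0.02,0.8,0],"roll": -0.6,"fingers": -1}
    - {"slide": [0.02,0.8,0],"roll": -0.6,"fingers": -1}
    - {"slide": [0.02,0.8,0],"roll": -0.6,"fingers": -1}
    - {"slide": [0.02,0.8,0],"roll": -0.6,"fingers": -1}
    - {"slide": [0.02,0.8,0],"roll": -0.6,"fingers": -1}
    - {"slide": [0.02,0.8,0],"roll": -0.6,"fingers": -1}
    - {"slide": [0,0.8,0],"roll": -0.6,"fingers": -1}
    - {"slide": [0,0.8,0],"roll": -0.6,"fingers": -1}
    - {"slide": [0,0.8,0],"roll": -0.26,"fingers": -1}
    - {"slide": [0,0.59,0],"roll": 0,"fingers": -1}
    - {"slide": [0,0,0],"roll": 0,"fingers": -1}
    - {"slide": [0,0,0],"roll": 0,"fingers": -1}

```text
t: 18.58
tool_pos: [0.5668, 0.0312, 0.1507]
orientation: [2.123, 0.199, -2.123]
force: [-0.9, 0.7, -1.6]
opening: 0.0171
```

```bash
cat > chk.py <<'E'
from w import *
def chk(name,oz=.0336):
    s,im,C=shot(name);M=masks(im)
    z=s['tool_pos'][2]-oz+.050
    feats(C,M,[('orange',z)],(150,60,430,300)); feats(C,M,[('yellow',.045),('red',.045)],(130,60,430,330),40)
    print('mark-> white dir'); b=cv2.cvtColor(im,cv2.COLOR_RGB2BGR)
    a=np.linspace(0,2*np.pi,200)
    for cx,cy,r,zz,c in ((.566,.008,.038,.077,(0,255,0)),(s['tool_pos'][0],s['tool_pos'][1],.037,z,(255,0,255))):
        p=pj(C,np.c_[cx+r*np.cos(a),cy+r*np.sin(a),0*a+zz]); cv2.polylines(b,[(p*8).astype(np.int32)],True,c,1,cv2.LINE_AA,3)
    b=cv2.resize(b[90:340,130:430],(480,400),interpolation=2)
    i=robot.read_camera('scene'); a=cv2.resize(cv2.cvtColor(i,cv2.COLOR_RGB2BGR)[150:250,235:315],(320,400),interpolation=2)
    cv2.imwrite(f'pics/{name}c.png',np.hstack([a,b])); return s
E
python3 -c "
from chk import *; chk('w13')"
```

```text
t 18.57 tcp [0.5668 0.0312 0.1507] jaw -79.24 F [-0.9  0.7 -1.6] op 0.0171 tilt [ 0. -0. -1.]
orange 4649 [280. 220.] cen [0.5848 0.0358] circ 0.5716 0.0317 0.0355 dir -79.8
yellow 209 [348. 164.] cen [ 0.6103 -0.0219] circ 0.6102 -0.0219 0.0115 dir 145.2
yellow 186 [240. 314.] cen [0.4369 0.0508] circ 0.436 0.0521 0.0179 dir 179.5
yellow 183 [325. 314.] cen [ 0.4531 -0.0358] circ 0.4529 -0.0371 0.0179 dir -157.6
red 123 [361. 204.] cen [ 0.5757 -0.0428] circ 0.5756 -0.0424 0.0088 dir -80.6
mark-> white dir
```

View pics/w13c.png

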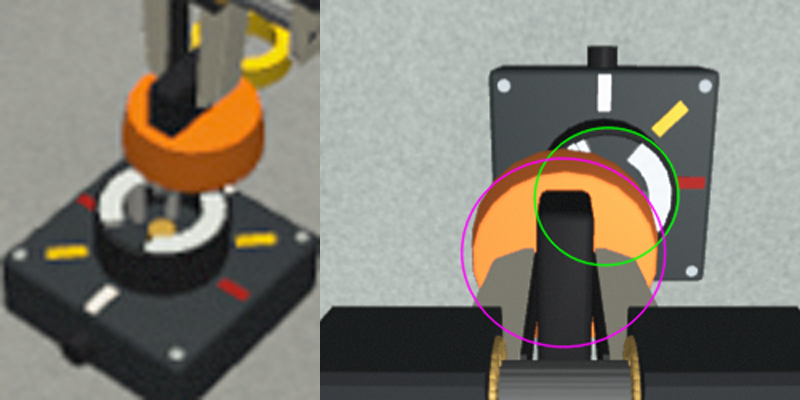

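```bash
cat > fitl.py <<'E'
from w import *
from scipy.optimize import least_squares
def fit(png,tcp,jaw,oz,roi):
    rgb=cv2.cvtColor(cv2.imread(png),cv2.COLOR_BGR2RGB)
    j=np.radians(jaw); Rm=np.array([[0,np.cos(j),0],[0,np.sin(j),0],[-1,0,0]],float); Rm[:,2]=np.cross(Rm[:,0],Rm[:,1])
    C=cam('wrist',dict(orientation=R.from_matrix(Rm).as_rotvec(),tool_pos=np.array(tcp)))
    h=cv2.cvtColor(rgb,cv2.COLOR_RGB2HSV).astype(int); br=(h[...,0]>=7)&(h[...,0]<20)&(h[...,1]>120)&(h[...,2]>190)
    A,c,m=comps(br,roi)[0]
    cnt=max(cv2.findContours(m.astype(np.uint8),cv2.RETR_EXTERNAL,cv2.CHAIN_APPROX_NONE)[0],key=len).reshape(-1,2).astype(float)
    z=tcp[2]-oz+.050 
    w=bp(C,cnt,z)[:,:2]; rel=w-np.array(tcp[:2]); rel=rel@np.array([[np.cos(j),np.sin(j)],[np.cos(j+np.pi/2),np.sin(j+np.pi/2)]]).T  # (jaw, forward = bar axis)
    # keep outer points
    r=lambda p,q: np.hypot(q[:,0]-p[0],q[:,1]-p[1])-p[2]
    q=rel[(rel[:,1]>-0.01)&(np.hypot(*rel.T)>.03)]
    s=least_squares(r,[0,0,.036],args=(q,),loss='soft_l1',f_scale=.0005)
    print(png,'n',len(q),'rel jaw/fwd/r mm',(s.x*1000).round(2),'fwd dir',(np.degrees(j)+90).round(1))
fit('pics/w10.png',(.5579,-.2329,.1824),-31.01,.1824-.009,(230,100,350,260))
fit('pics/w11.png',(.5635,-.2384,.0458),-29.98,.0458-.009,(200,100,360,300))
fit('pics/w12.png',(.5625,-.2378,.0426),-29.99,.0336,(180,100,380,300))
fit('pics/w13.png',(.5668,.0312,.1507),-79.24,.0336,(180,100,380,300))
E
python3 fitl.py
```

```text
pics/w10.png n 60 rel jaw/fwd/r mm [ 6.63 -2.98 33.01] fwd dir 59.0
pics/w11.png n 158 rel jaw/fwd/r mm [-1.07 -1.16 33.08] fwd dir 60.0
pics/w12.png n 198 rel jaw/fwd/r mm [ 0.37 -1.13 33.13] fwd dir 60.0
pics/w13.png n 198 rel jaw/fwd/r mm [ 0.57 -1.04 33.28] fwd dir 10.8
```

Call:
play_rows:
  plan:
    - {"slide": [0.02,-0.75,0],"roll": 0,"fingers": -1}
    - {"slide": [0,0,0],"roll": 0,"fingers": -1}
    - {"slide": [0,0,-0.5],"roll": 0,"fingers": -1}
    - {"slide": [0,0,-0.4],"roll": 0,"fingers": -1}
    - {"slide": [0,0,-0.3],"roll": 0,"fingers": -1}
    - {"slide": [0,0,-0.2],"roll": 0,"fingers": -1}
    - {"slide": [0,0,0],"roll": 0,"fingers": -1}
    - {"slide": [0,0,0],"roll": 0,"fingers": -1}

```text
t: 19.68
tool_pos: [0.5677, 0.0094, 0.1091]
orientation: [2.124, 0.199, -2.122]
force: [-0.3, -0.5, -2.2]
opening: 0.0175
```

```bash
python3 -c "
from chk import *; chk('w14')"
```

```text
t 19.68 tcp [0.5677 0.0094 0.1091] jaw -79.26 F [-0.3 -0.5 -2.2] op 0.0175 tilt [ 0.001 -0.    -1.   ]
orange 3580 [269. 218.] cen [0.586  0.0202] circ 0.5722 0.0098 0.0358 dir -62.2
yellow 280 [331. 168.] cen [ 0.6102 -0.0218] circ 0.6103 -0.0218 0.0117 dir 145.2
yellow 189 [240. 314.] cen [0.4662 0.0283] circ 0.4655 0.0293 0.0154 dir 179.7
yellow 188 [325. 314.] cen [ 0.4805 -0.0463] circ 0.48 -0.0475 0.0154 dir -158.0
red 174 [346. 213.] cen [ 0.5757 -0.0421] circ 0.5757 -0.042 0.0094 dir -80.4
red 170 [220. 213.] cen [0.5566 0.0587] circ 0.5566 0.0584 0.0093 dir -77.2
mark-> white dir
```

View pics/w14c.png

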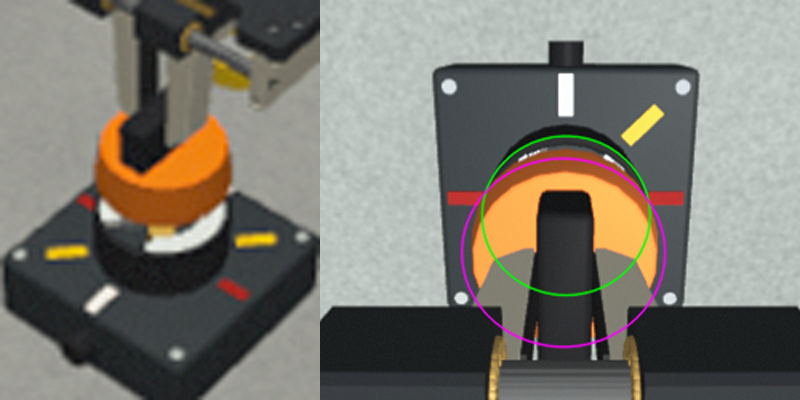

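Call:
play_rows:
  plan:
    - {"slide": [-0.01,-0.02,-0.15],"roll": 0,"fingers": -1}
    - {"slide": [0,0,-0.15],"roll": 0,"fingers": -1}
    - {"slide": [0,0,-0.15],"roll": 0,"fingers": -1}
    - {"slide": [0,0,0],"roll": 0,"fingers": -1}
    - {"slide": [0,0,0],"roll": 0,"fingers": -1}

```text
t: 20.4
tool_pos: [0.5671, 0.0087, 0.0951]
orientation: [2.123, 0.199, -2.123]
force: [-0.5, -0.1, -2.1]
opening: 0.0173
```

Call:
play_rows:
  plan:
    - {"slide": [0,0,-0.1],"roll": 0,"fingers": -1}
    - {"slide": [0,0,-0.08],"roll": 0,"fingers": -1}
    - {"slide": [0,0,0],"roll": 0,"fingers": -1}
    - {"slide": [0,0,0],"roll": 0,"fingers": -1}

```text
t: 20.9
tool_pos: [0.5675, 0.0087, 0.0902]
orientation: [2.124, 0.199, -2.122]
force: [0.9, -0.2, 2.4]
opening: 0.0174
```

```bash
python3 -c "
from chk import *; chk('w15')"
```

```text
t 20.9 tcp [0.5675 0.0087 0.0902] jaw -79.27 F [ 0.9 -0.2  2.4] op 0.0174 tilt [ 0.001 -0.    -1.   ]
orange 3487 [269. 217.] cen [0.586  0.0198] circ 0.5722 0.0089 0.0357 dir -59.9
yellow 313 [334. 171.] cen [ 0.6101 -0.0219] circ 0.61 -0.022 0.0116 dir 145.2
yellow 189 [240. 314.] cen [0.479  0.0272] circ 0.4782 0.0282 0.0143 dir 179.5
yellow 186 [325. 314.] cen [ 0.4922 -0.0419] circ 0.4917 -0.0431 0.0143 dir -157.8
red 212 [350. 220.] cen [ 0.5759 -0.0422] circ 0.5755 -0.0423 0.0095 dir -80.3
red 209 [215. 220.] cen [0.5568 0.0585] circ 0.5568 0.0586 0.0093 dir -78.9
mark-> white dir
```

View pics/w15c.png

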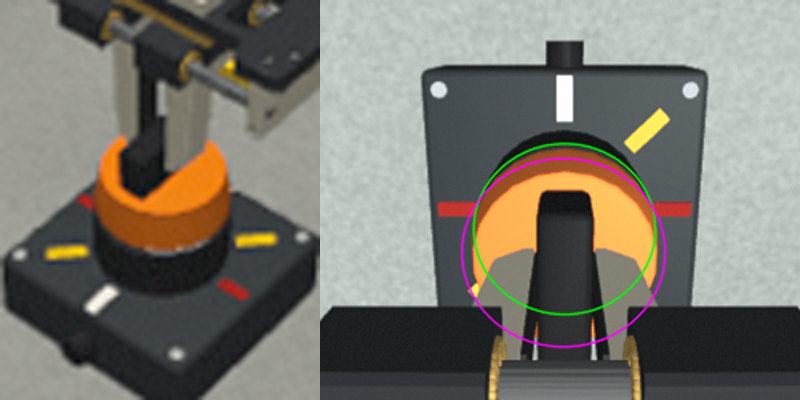

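Call:
play_rows:
  plan:
    - {"slide": [0,0,-0.1],"roll": 0,"fingers": -1}
    - {"slide": [0,0,0],"roll": 0,"fingers": -1}
    - {"slide": [0,0,0],"roll": 0,"fingers": -1}

```text
t: 21.38
tool_pos: [0.5676, 0.0088, 0.0876]
orientation: [2.124, 0.199, -2.122]
force: [-0.9, 0.8, 7.0]
opening: 0.0176
```

Call:
play_rows:
  plan:
    - {"slide": [0,0,-0.04],"roll": 0,"fingers": -1}
    - {"slide": [0,0,0],"roll": 0,"fingers": -1}
    - {"slide": [0,0,0],"roll": 0,"fingers": -1}

```text
t: 21.75
tool_pos: [0.5677, 0.0087, 0.0876]
orientation: [2.125, 0.199, -2.121]
force: [-5.9, 1.0, 16.0]
opening: 0.0175
```

Call:
play_rows:
  plan:
    - {"slide": [-0.02,0,0],"roll": 0,"fingers": -1}
    - {"slide": [0,-0.003,0],"roll": -0.2,"fingers": -1}
    - {"slide": [0,-0.003,0],"roll": -0.4,"fingers": -1}
    - {"slide": [0,-0.003,0],"roll": -0.4,"fingers": -1}
    - {"slide": [0,-0.003,0],"roll": -0.4,"fingers": -1}
    - {"slide": [0,0,0],"roll": 0,"fingers": -1}

```text
t: 22.5
tool_pos: [0.5681, 0.0083, 0.0876]
orientation: [-2.221, 0.01, 2.213]
force: [-0.9, -0.3, 11.7]
opening: 0.0179
```

```bash
python3 -c "
from chk import *; s=chk('w16'); print(s['wrist_torque'])"
```

```text
t 22.5 tcp [0.5681 0.0083 0.0876] jaw -90.51 F [-0.9 -0.3 11.7] op 0.0179 tilt [ 0.004 -0.    -1.   ]
orange 3590 [269. 218.] cen [0.5882 0.0153] circ 0.5726 0.0078 0.0358 dir -73.3
yellow 327 [323. 164.] cen [ 0.6102 -0.0219] circ 0.6098 -0.0223 0.0116 dir 145.6
yellow 189 [240. 314.] cen [0.4869 0.0434] circ 0.4864 0.0445 0.0141 dir 168.4
yellow 186 [325. 314.] cen [ 0.4862 -0.0262] circ 0.4857 -0.0272 0.0141 dir -169.2
red 209 [349. 210.] cen [ 0.5757 -0.0421] circ 0.5757 -0.0419 0.0092 dir 100.5
red 178 [215. 235.] cen [0.5567 0.0597] circ 0.5567 0.0592 0.0089 dir 103.9
mark-> white dir
[0.02757249 0.12276083 0.00914218]
```

View pics/w16c.png

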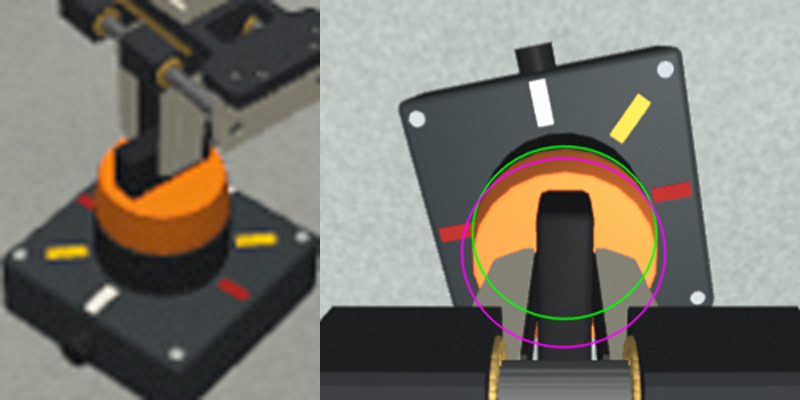

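Call:
play_rows:
  plan:
    - {"slide": [0,-0.003,0],"roll": -0.45,"fingers": -1}
    - {"slide": [0,-0.003,0],"roll": -0.45,"fingers": -1}
    - {"slide": [0,-0.003,0],"roll": -0.45,"fingers": -1}
    - {"slide": [0,-0.003,0],"roll": -0.45,"fingers": -1}
    - {"slide": [0,0,0],"roll": -0.45,"fingers": -1}
    - {"slide": [0,0,0],"roll": -0.45,"fingers": -1}
    - {"slide": [0,0,0],"roll": -0.45,"fingers": -1}
    - {"slide": [0,0,0],"roll": -0.45,"fingers": -1}
    - {"slide": [0,0,0],"roll": -0.45,"fingers": -1}
    - {"slide": [0,0,0],"roll": 0,"fingers": -1}
    - {"slide": [0,0,0],"roll": 0,"fingers": -1}

```text
t: 23.98
tool_pos: [0.5681, 0.0077, 0.0876]
orientation: [-1.899, 0.559, 1.892]
force: [0.3, 0.2, 12.5]
opening: 0.0176
```

```bash
python3 -c "
from chk import *; s=chk('w17'); print(s['wrist_torque'],s['q'])"
```

```text
t 23.98 tcp [0.5681 0.0077 0.0876] jaw -122.87 F [ 0.3  0.2 12.5] op 0.0176 tilt [ 0.004 -0.001 -1.   ]
orange 4863 [281. 221.] cen [ 0.5838 -0.0018] circ 0.572 0.005 0.0358 dir 56.5
yellow 333 [285. 152.] cen [ 0.61   -0.0217] circ 0.61 -0.0216 0.0116 dir 144.8
yellow 193 [325. 314.] cen [0.4808 0.0225] circ 0.4798 0.0219 0.0141 dir 158.3
yellow 190 [240. 314.] cen [0.5186 0.081 ] circ 0.5187 0.0822 0.0142 dir 136.1
red 225 [334. 176.] cen [ 0.5757 -0.0421] circ 0.5754 -0.0421 0.0092 dir 100.6
mark-> white dir
[0.00159515 0.17022157 0.03411195] [-7.64841334e-02  1.11475834e-01  1.69721361e+00 -2.92359221e-04
  1.32932008e+00  2.06806595e+00]
```

View pics/w17c.png

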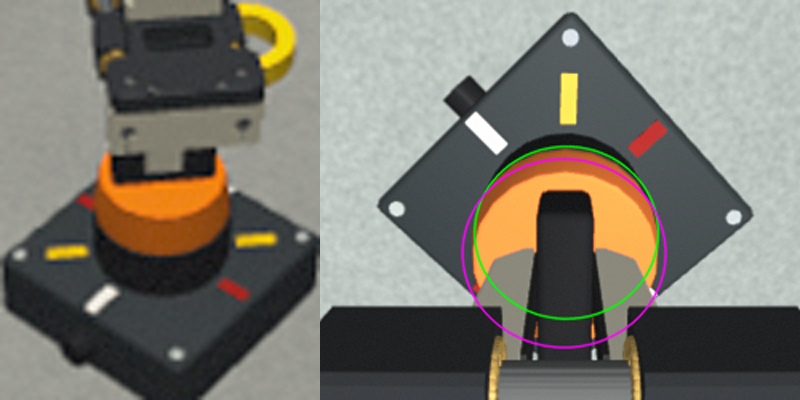

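Call:
play_rows:
  plan:
    - {"slide": [0,0,-0.01],"roll": -0.17,"fingers": -1}
    - {"slide": [0,0,0],"roll": 0,"fingers": -1}
    - {"slide": [0,0,0],"roll": 0,"fingers": -1}
    - {"slide": [0,0,0],"roll": 0,"fingers": -1}

```text
t: 24.58
tool_pos: [0.5681, 0.0077, 0.0876]
orientation: [-1.885, 0.578, 1.877]
force: [-0.9, -0.8, 13.6]
opening: 0.0177
```

```bash
cat > e.py <<'E'
from chk import *; s=chk('w18')
im=cv2.cvtColor(cv2.imread('pics/w18.png'),cv2.COLOR_BGR2RGB);C=cam('wrist',s)
g=(cv2.cvtColor(im,cv2.COLOR_RGB2HSV)[...,2]<70)
# bar edges: black between orange, rows on the bar top
for r in range(215,245,6):
    row=g[r]; k=282
    a=k
    while row[a]:a-=1
    b=k
    while row[b]:b+=1
    p=bp(C,[[(a+b)/2,r]],.132)[0]; print(r,a,b,p[:2].round(4))
t=robot.read_camera('top');cv2.imwrite('pics/t18.png',cv2.cvtColor(t,cv2.COLOR_RGB2BGR))
E
python3 e.py
```

```text
t 24.57 tcp [0.5681 0.0077 0.0876] jaw -124.22 F [-0.9 -0.8 13.6] op 0.0177 tilt [ 0.004 -0.001 -1.   ]
orange 4905 [281. 221.] cen [ 0.5835 -0.0023] circ 0.572 0.0049 0.0358 dir 55.2
yellow 320 [284. 152.] cen [ 0.61   -0.0217] circ 0.61 -0.0216 0.0115 dir 145.8
yellow 194 [325. 314.] cen [0.4813 0.0245] circ 0.4801 0.0237 0.0142 dir 156.9
yellow 191 [240. 314.] cen [0.5204 0.0822] circ 0.5205 0.0834 0.0142 dir 134.7
red 226 [333. 175.] cen [ 0.5758 -0.042 ] circ 0.5754 -0.042 0.0092 dir 100.2
mark-> white dir
215 267 299 [ 0.5931 -0.0099]
221 266 300 [ 0.5906 -0.0082]
227 265 300 [ 0.5882 -0.0063]
233 265 300 [ 0.5857 -0.0046]
239 265 300 [ 0.5831 -0.0028]
```

View pics/w18c.png

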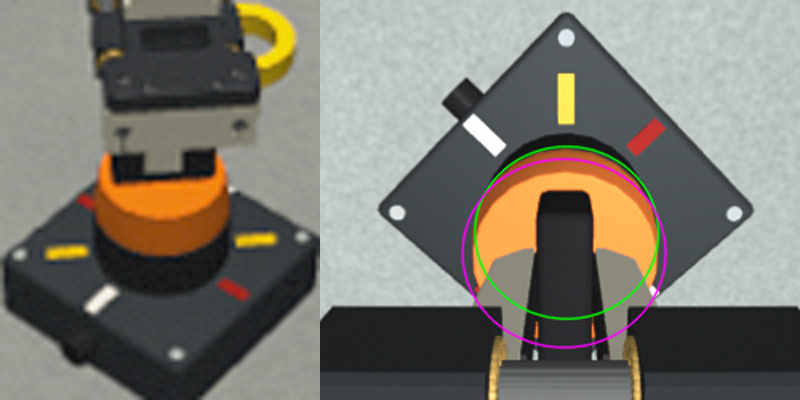

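View pics/t18.png

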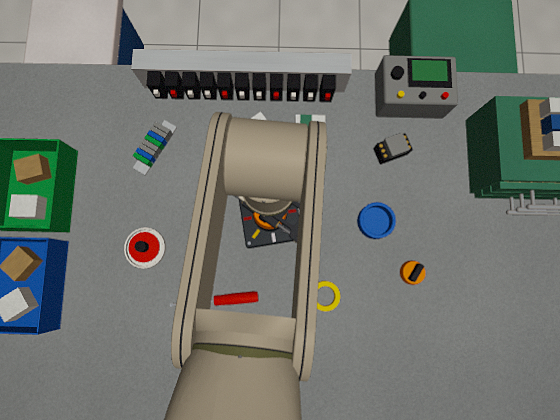

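The bar points at the yellow mark (wrist crop, bar 565, mark 566). The cap is seated with a steady push, and the bystanders I can see are where they were. Handing in.

```bash
python3 -c "
from plant import robot
print(robot.close_job()); s=robot.read_state(); print(s['t'],s['tool_pos'],s['force'],s['opening'])"
```

```text
the job is handed in; nothing more can be done
None
the job is handed in; nothing more can be done
```

I handed the job in at about 24.6 s. The dust cap is in the dish, and the lens cap is in the collar, turned half-way and held down.

- **Dust cap:** I lifted it off the collar and set it in the white dish. The wrist and scene pictures show it lying flat inside the rim.
- **Lens cap:** I took the large orange cap from the blue stand and left the small look-alike alone. I lowered it with its bar on the white marks. It stopped at the expected home height, with the TCP at 0.0876 m. I then turned it 45° clockwise, well short of the detents.
- **Last checks:**
  - The gripper angle puts the bar at −34.2°, and the yellow marks lie at −34.3°. A rough estimate from the bar's edges in the picture gave −35.4°, about 1° off.
  - The cap was at the same home height, with a steady upward force on the tool of about 13.6 N. The grip was still closed on the bar at 17.7 mm, and no click was seen.
  - The screwdriver, tape roll, contactor, terminals and small look-alike looked unmoved in the top picture. The arm hid most of the two cartons there, so I could not check them at the end.
- **What disagreed:**
  - My first grip closed on nothing. The fingertips really end about 20 mm behind the reported TCP, so I worked with that offset from then on.
  - The top camera and the wrist camera differed by about 4 mm on the lens cap's position, and I used the wrist camera.
  - I overshot sideways twice in free air and corrected both.

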